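# Wind out the desk easel and lean the mirror in it

### The arm

A 6-joint arm with a two-finger parallel gripper is mounted at the origin on the work surface. World frame = base frame: x ahead of the robot, y to its left, z up, the work surface at z = 0. Lengths are in m, angles in rad, forces in N, time in s.
With the tool pointing down it reaches from about 0.325 to 1 m from the base axis. Payload 5.1 kg.
Tool frame: the origin (TCP) lies midway between the tips of the shut fingers; the grasp point (between the pads) lies 19 mm behind it; z points along the fingers, y is the line along which they close (so a half turn about z gives the same grasp; the last joint's range is limited). The gripper opens to 85 mm and grips with 20 to 120 N. Pads are 22 mm wide; open, the fingers measure 114 mm over their backs; the gripper's body (76 mm by 85 mm) begins 54 mm behind the grasp point. The pads swing forward as they close: fully open they stand 13 mm farther back than shut.
Start: joints at [-1.201, 0.124, 1.65, -0, 1.367, -0.083], TCP at [0.284, -0.584, 0.205] pointing down, gripper open.
Joint ranges: [-2.61, 2.61], [-1.02, 2.33], [0.03, 2.71], [-1.35, 4.49], [0.32, 2.68], [-2.91, 2.91]. Speed limits (rad/s): [2.57, 2.57, 3.14, 3.14, 3.14, 3.14].

### API

Orientations are given as a 3x3 rotation matrix whose columns are the frame's x, y, z axes.
In Python, from bench import * gives the robot as it stands. The module is installed in compiled form; this text tells all that it offers.
- The arm moves only by the tool move_arm, never from a script. Its argument "increments" is a list that holds one entry, the list of rows, each a list of 5 numbers: the shift along the world's x, y, z in m, then the turn about the world's z in rad, then the gripper command: -1 is shut, 1 is fully open, values between are in proportion. In form: [[[dx, dy, dz, turn, fingers], ...]]. A call has 1 to 10 rows; each row is the pose to reach, as a shift and turn from the pose commanded when the call began; what a row does not reach only later rows make up. A row lasts 1/8 s, in which the tool goes at most 62.5 mm and 10.7 degrees, less where a joint would pass 70% of its speed; a pose out of reach is approached as far as the arm can. A call with a gripper value outside its range is refused whole. The fingers move at their own pace and stop on an object; "force" is the grip in N (left out, the last holds). Time passes only in rows, so rows that repeat a pose let the fingers close. It gives the time, the measured TCP pose, the force, the opening and the grip force at its end, in the units of the state.
- get_obs(): the state, without advancing time (a new reading comes with each control period).
- get_image(name): name is "scene" or "top"; returns (picture, depth): 400x640x3 uint8, red, green, blue; 400x640 float32, m along the optical axis (not along the pixel's ray), 0 where there is no reading.
- camera_model(name): a dict with "fx", "fy", "cx", "cy" (pixels), "R" (3x3) and "t" (3): a world point X has camera coordinates R X + t. Camera axes: x right, y down, z forward; pixel columns grow to the right and rows downward; lengths in m; the calibration is good to about 2 mm. A picture is of the moment at which its call begins. camera_model takes no time and is no camera call.
- close_job(): hands the job in; it is judged then, once.
The state is a dict: "time": time; "qpos": joint angles; "joint_velocities": joint speeds; "effort": joint torques, N m; "ee_pos": TCP position; "tcp_rot": TCP orientation; "ft_force": force on the tool from outside, world axes, zero at the start; "wrist_torque": the same for the moment, N m; "finger_gap": opening from 0.0 (shut) to 1.0 (fully open); "grip_force": force on a finger pad.
Only numpy, scipy, OpenCV 4.12 (cv2) and the standard library are available. Lean on these libraries where they do the work, as an engineer would, in place of code of your own. Each camera call takes 0.05 s, during which the arm holds its last target. There are 200 camera calls.

### The job

Turn the easel's hand crank clockwise (seen from above) until the brass foot bar is wound all the way out and the crank comes up against its stop. Then take the framed mirror out of the rack and lean it on the easel, upright way up and roughly centred, its foot blocked by the foot bar, its back resting on the top edge of the wooden backrest and its glass facing away from the backrest. Let go of everything, and leave the mug, the pencil pot and the scent jar where they stand.

Things in the scene. Friction and masses are not known exactly. Their poses are not given: they have to be found in the camera images.
- easel: fixed desk easel; origin on the table under the middle of the front face of its wooden backrest; x horizontal from the backrest to the foot bar, away from the robot; y along the backrest to the crank; z up. White deck: top 20 mm above the table, x -30 to 120, y -90 to 90 mm. On the +y side a grey gearbox, 70 x 70 mm, 90 mm high, with the crank on top.
- backrest_top (a point): middle of the top front edge of the upright backrest (easel x 0, y 0), 120 mm above the table, 100 above the deck; axes as the easel's. The backrest is 160 mm wide along y and 12 mm thick (easel x -12 to 0).
- bar_face (a point): middle of the face, towards the backrest, of the brass foot bar lying on the deck (120 mm long along y, 14 thick, 25 high). The crank moves it along easel x, 4.4 mm per rad: 20 mm from the backrest's front face at crank 0, 60 mm when fully out. Self-locking: it cannot be pushed along by hand.
- crank_axis (a point): point on the crank's upright axis, 140 mm above the table, at easel x 30, y 165 mm
- crank_grip (a point): centre of the crank's grip, 140 mm above the table, 60 mm from the axis: an upright wooden paddle fixed to the arm (it does not spin in the hand), 30 mm along the arm, 16 mm thick, from 105 to 167 mm above the table. Axes turn with the crank: x outward along the arm, y across the paddle's thickness (pinch along y), z up. Below it the 8 mm steel arm.
- crank (a joint): crank angle in rad, growing clockwise seen from above; 0 = fully in, 9 = against the end stop, fully wound out. Starts at 0.5 to 2.5, so it needs 1.0 to 1.4 turns. Stiff friction, about 4 N at the grip; stays where it is left.
- mirror_mid (a point): centre of the framed mirror: rigid board 130 mm wide (its y), 160 mm high (its z), 14 mm thick (its x), glass on its +x face; about 0.25 to 0.5 kg. It starts standing upright in the rack, its lower edge 10 mm above the table, its upper 105 mm free above the slot's walls.
- rack: fixed steel letter rack, 130 x 150 mm, origin on the table under its centre. The mirror stands in the middle slot (along the rack's y, 20 mm wide, walls up to 65 mm above the table); notebooks stand in the neighbouring slots, up to 105 mm above the table, 27 mm from the slot's middle at the nearest.
- mug_rim (a point): centre of the mouth of a white mug, 80 mm across, 90 mm high; leave alone
- pencil_pot: steel pot of coloured pencils, 96 mm across, 155 mm high with the pencils, origin under its centre; leave alone
- scent: amber glass jar, 48 mm across, 85 mm high, origin under its centre; leave alone
Things that resemble listed ones, but are neither listed nor needed, are in the scene too. What is shaped like the part that bears mirror_mid but blue or purple is not meant.

How it is judged:
On the way:
1. the crank is turned up to its stop while the mirror is not yet on the easel (value of joint crank above 8.6 rad and horizontal distance between mirror_mid and backrest_top above 0.12 m), for 0.2 s.
At the end, for the whole second after the job is handed in: crank within 0.5 rad of its stop; mirror at rest on the deck, leaning back 0.39 to 0.50 rad from vertical (0.44 with its foot at the bar), its back within 4 mm of the backrest's top edge, glass away from it, within 40 mm of the easel's middle and 0.12 rad of its direction (value of joint crank above 8.5 rad and angle between mirror_mid's own z axis and vertical between 0.39 and 0.5 rad and x of backrest_top in the frame of mirror_mid between -0.011 and -0.003 m and y of mirror_mid in the frame of easel between -0.04 and 0.04 m and z of mirror_mid in the frame of easel between 0.085 and 0.105 m and angle between the y axis of mirror_mid and the y axis of easel, either way round below 0.12 rad and linear speed of mirror below 0.02 m/s); the robot touches nothing.
It fails at once if the mug, pencil pot or scent jar moved more than 30 mm (distance of any of mug_rim, pencil_pot, scent from where it was at the start of the episode above 0.03 m).
It fails at once if the mirror falls over (angle between mirror_mid's own z axis and vertical above 1 rad).
It also fails if it takes over 72 s, if anything falls off the work surface, if the arm or the gripper's body presses on something with over 40 N, if the wrist force passes 120 N, or if a joint passes its speed limit or range.

## Working session

There is one attempt and no reset: what is moved stays moved. The work goes in short steps, Python scripts to look and compute and a tool call to move; the robot and the scene stay as the last step left them, time stands still between calls to the robot, and variables do not carry over. Pictures are saved under pics/ and viewed, at most 10 in all, crops included, and the job is handed in when it is done.

Besides the shell and the picture viewer there is one more tool, called after "Call:" as a command line: name --argument value ..., lists and objects as JSON in quotes. move_arm: Moves the arm, as the interface text tells. Its arguments: {"type":"object","properties":{"increments":{"type":"array"},"force":{"type":"number"}},"required":["increments"]}

```bash
mkdir -p pics
cat > h.py <<'E'
from bench import *
import numpy as np, cv2
def grab(n):
    im,d=get_image(n); return im,d,camera_model(n)
def cloud(d,c):
    v,u=np.mgrid[:d.shape[0],:d.shape[1]]
    P=np.stack([(u-c["cx"])/c["fx"]*d,(v-c["cy"])/c["fy"]*d,d],-1)
    W=(P-np.array(c["t"]))@np.array(c["R"]); W[d==0]=np.nan
    return W
E
python3 - <<'E'
from h import *
for n in ("scene","top"):
    im,d,c=grab(n); cv2.imwrite(f"pics/{n}0.png",im[...,::-1]); np.savez(f"{n}0.npz",im=im,d=d)
    W=cloud(d,c); print(n,c, -np.array(c["R"]).T@c["t"], (d==0).mean())
    for v in range(40,400,60): print([tuple(np.round(W[v,u],2)) for u in range(40,640,120)])
print(get_obs())
E
```

```text
scene {'fx': 438.1994927785686, 'fy': 438.1994927785686, 'cx': 319.5698678696423, 'cy': 203.0214654432932, 'R': array([[-0.14295636,  0.98961861,  0.01478113],
       [ 0.63541429,  0.10321921, -0.76524145],
       [-0.75882288, -0.10000399, -0.64357365]]), 't': array([ 0.12077979, -0.25288604,  1.7463342 ])} [1.50311199 0.08121716 0.92859053] 0.00387890625
[(np.float64(-0.66), np.float64(-1.76), np.float64(0.05)), (np.float64(0.33), np.float64(-0.54), np.float64(0.47)), (np.float64(-1.53), np.float64(-0.62), np.float64(-0.18)), (np.float64(-0.72), np.float64(0.18), np.float64(0.15)), (np.float64(-1.53), np.float64(0.98), np.float64(-0.08))]
[(np.float64(-0.27), np.float64(-1.55), np.float64(-0.1)), (np.float64(-0.65), np.float64(-1.14), np.float64(-0.25)), (np.float64(-1.55), np.float64(-0.65), np.float64(-0.66)), (np.float64(-1.53), np.float64(0.27), np.float64(-0.57)), (np.float64(-0.48), np.float64(0.75), np.float64(-0.0))]
[(np.float64(0.03), np.float64(-1.41), np.float64(-0.24)), (np.float64(0.26), np.float64(-0.68), np.float64(-0.0)), (np.float64(0.35), np.float64(-0.2), np.fl
[... 3168 characters left out ...]
-02]), 'joint_velocities': array([ 4.17831802e-04, -3.04781378e-03, -1.93734447e-03,  7.67286039e-05,
       -6.79465404e-04, -1.08476378e-03]), 'effort': array([ 3.29563172e-04, -4.24932504e+01, -3.66652894e+01, -4.24253392e-05,
        3.95370051e-03, -5.52999396e-06]), 'ee_pos': array([ 0.28410783, -0.58393932,  0.20355056]), 'tcp_rot': array([[ 8.99233416e-01,  4.37468631e-01, -6.78311667e-04],
       [ 4.37469124e-01, -8.99231659e-01,  1.78567805e-03],
       [ 1.71218806e-04, -1.90248178e-03, -9.99998176e-01]]), 'ft_force': array([-0.35380906,  1.49452799, -0.65194465]), 'wrist_torque': array([-0.00056786, -0.04332176, -0.02528017]), 'grip_force': 0.0, 'finger_gap': 1.0011339841156428}
```

View pics/scene0.png

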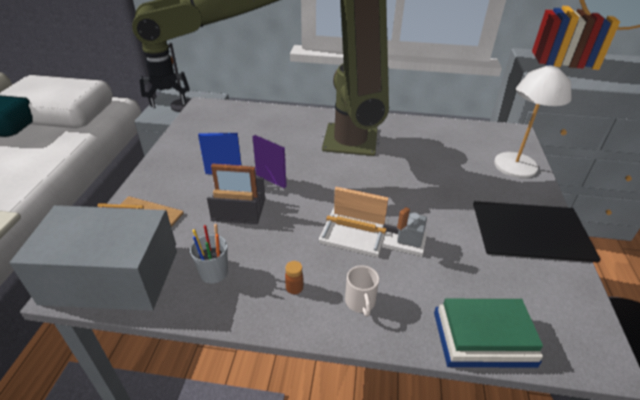

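View pics/top0.png

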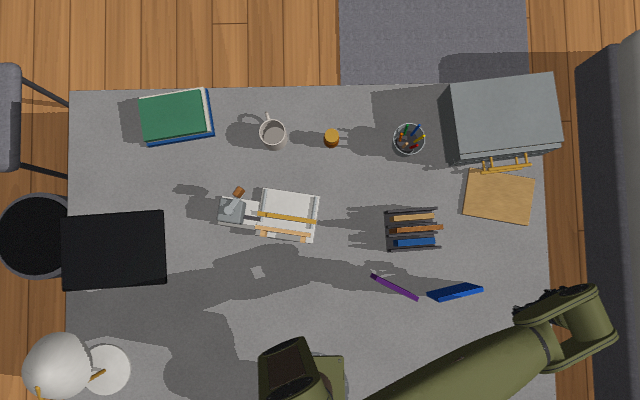

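Top view: the mirror (brown frame) is in the rack's middle slot at about (415,228), with notebooks at (413,217) tan and (413,241) blue. The easel deck is around (288,215) and the crank paddle at (239,192). Possible look-alikes for the mirror are the purple board (395,287), the blue board (455,292) and the notebooks. In the scene view, the mirror is the brown frame with glass at (235,180).

Run:
```python
from h import *
S=np.load("scene0.npz");T=np.load("top0.npz")
a=cv2.resize(T["im"][170:265,190:460],None,fx=2.9,fy=2.9,interpolation=cv2.INTER_CUBIC)
b=cv2.resize(S["im"][120:270,190:450],None,fx=2.0,fy=2.0,interpolation=cv2.INTER_CUBIC)
o=np.zeros((a.shape[0]+b.shape[0],800,3),np.uint8);o[:a.shape[0],:a.shape[1]]=a;o[a.shape[0]:,:b.shape[1]]=b
cv2.imwrite("pics/crop.png",o[...,::-1])
def rep(n,W,m):
    m=m&~np.isnan(W[...,0]); P=W[m]
    if len(P)<8: print(n,len(P));return
    (cx,cy),(w,h),an=cv2.minAreaRect(P[:,:2].astype(np.float32))
    print(n,len(P),"med",np.round(np.median(P,0),3),"rect",np.round([cx,cy,w,h,an],3),"z",np.round(np.percentile(P[:,2],[2,50,98]),3))
for nm,D in (("top",T),("scene",S)):
    W=cloud(D["d"],camera_model(nm)); hsv=cv2.cvtColor(D["im"],cv2.COLOR_RGB2HSV);H,s,V=[hsv[...,i].astype(int) for i in range(3)]
    x,y,z=W[...,0],W[...,1],W[...,2]
    brown=(H<16)&(s>90)&(V>50)
    rk=(x>.3)&(x<.62)&(y<-.12)&(y>-.42); es=(x>.3)&(x<.65)&(y>-.1)&(y<.35)
    rep(nm+" mirror z>.12",W,rk&(z>.12)); rep(nm+" rack>.04",W,rk&(z>.04)&(z<.12))
    rep(nm+" paddle",W,es&(z>.13)&brown); rep(nm+" z>.15",W,es&(z>.15)); rep(nm+" gearbox",W,es&(z>.08)&(z<.1)&(s<60))
    rep(nm+" backrest top",W,es&(z>.11)&(z<.128)&(s>60)&(y<.09))
    rep(nm+" bar",W,es&(z>.035)&(z<.055)&(s>90)); rep(nm+" deck",W,es&(z>.012)&(z<.028)&(s<60))
    if nm=="top":
        print("mug/pot/jar",[np.round(W[v,u],3) for v,u in ((132,258),(138,409),(138,331),(287,395))])
```

```text
top mirror z>.12 480 med [ 0.476 -0.274  0.165] rect [ 0.394 -0.303  0.194  0.227  1.908] z [0.13  0.165 0.175]
top rack>.04 1241 med [ 0.474 -0.313  0.091] rect [ 0.434 -0.322  0.233  0.24  81.598] z [0.046 0.091 0.11 ]
top paddle 77 med [0.597 0.186 0.166] rect [5.9800e-01 1.8800e-01 1.5000e-02 2.8000e-02 5.0852e+01] z [0.131 0.166 0.173]
top z>.15 66 med [0.598 0.188 0.167] rect [5.9800e-01 1.9000e-01 1.7000e-02 2.8000e-02 5.1493e+01] z [0.154 0.167 0.173]
top gearbox 430 med [0.544 0.226 0.09 ] rect [5.5000e-01 2.2500e-01 7.1000e-02 7.0000e-02 8.0459e+01] z [0.083 0.09  0.097]
top backrest top 146 med [0.481 0.039 0.12 ] rect [4.8100e-01 4.0000e-02 1.0000e-01 1.2000e-02 8.0068e+01] z [0.114 0.12  0.126]
top bar 248 med [0.529 0.064 0.044] rect [5.0000e-01 6.7000e-02 1.8000e-01 7.3000e-02 8.0556e+01] z [0.036 0.044 0.051]
top deck 2478 med [0.549 0.075 0.021] rect [ 0.536  0.104  0.349  0.278 77.113] z [0.014 0.021 0.027]
mug/pot/jar [array([0.802, 0.148, 0.004]), array([ 0.759, -0.317,  0.067]), array([ 0.761, -0.08 ,  0.082]), array([ 0.322, -0.245,  0.166])]
scene mirror z>.12 
[... 237 characters left out ...]
189 0.156] rect [6.0100e-01 1.9000e-01 1.6000e-02 3.3000e-02 5.5561e+01] z [0.132 0.156 0.168]
scene z>.15 80 med [0.605 0.189 0.164] rect [6.0000e-01 1.9000e-01 1.6000e-02 3.1000e-02 5.5955e+01] z [0.151 0.164 0.169]
scene gearbox 239 med [0.57  0.239 0.089] rect [5.6600e-01 2.2800e-01 6.3000e-02 1.0600e-01 6.6913e+01] z [0.081 0.089 0.099]
scene backrest top 165 med [0.484 0.041 0.118] rect [4.8200e-01 4.1000e-02 1.0000e-01 1.8000e-02 8.2621e+01] z [0.11  0.118 0.122]
scene bar 506 med [0.511 0.067 0.043] rect [5.1200e-01 6.5000e-02 1.8100e-01 5.4000e-02 7.9609e+01] z [0.035 0.043 0.054]
scene deck 1752 med [0.574 0.087 0.019] rect [ 0.549  0.119  0.302  0.155 81.645] z [0.013 0.019 0.026]
```

View pics/crop.png

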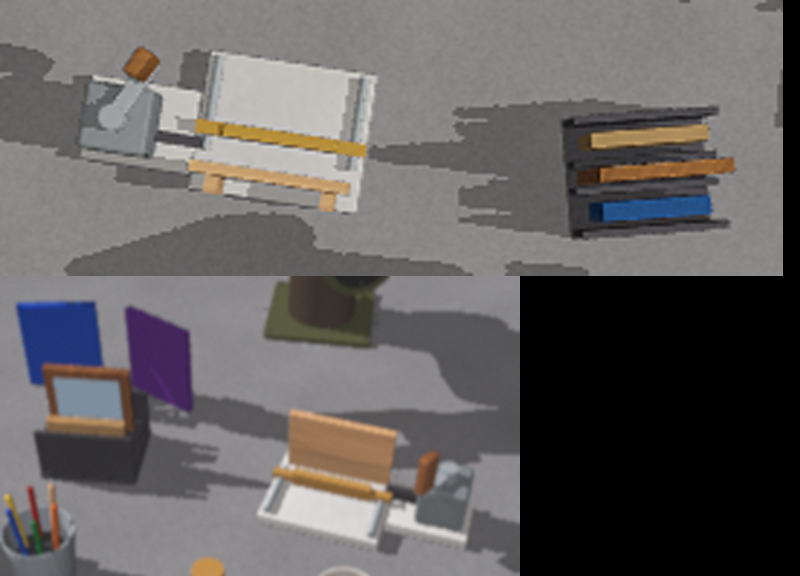

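Crop: this confirms the brown-framed mirror in the middle slot, with its glass facing +x. The paddle is on the gearbox, and the bar is well in, near the backrest.

Run:
```python
from h import *
for nm in("top","scene"):
    D=np.load(nm+"0.npz");W=cloud(D["d"],camera_model(nm)); hsv=cv2.cvtColor(D["im"],cv2.COLOR_RGB2HSV);H,s,V=[hsv[...,i].astype(int) for i in range(3)]
    x,y,z=W[...,0],W[...,1],W[...,2]
    def rep(n,m):
        P=W[m&~np.isnan(x)]; P=P[(abs(P-np.median(P,0))<.12).all(1)]
        (cx,cy),wh,an=cv2.minAreaRect(P[:,:2].astype(np.float32)); q=P[:,:2]-P[:,:2].mean(0); u=np.linalg.svd(q,full_matrices=0)[2][0]
        print(nm,n,len(P),"mean",P.mean(0).round(3),"rect",np.round([cx,cy,*wh,an],3),"dir",np.degrees(np.arctan2(u[1],u[0])).round(1)%180,"z",np.percentile(P[:,2],[2,98]).round(3))
    rk=(x>.4)&(x<.56)&(y<-.2)&(y>-.42); es=(x>.4)&(x<.65)&(y>-.1)&(y<.19)
    rep("mirror top",rk&(z>(.155 if nm=="top" else .163))&(z<.18))
    rep("notebooks/rack",rk&(z>.05)&(z<.12))
    rep("backrest top",es&(z>.112)&(z<.128)&(s>60)&(y<.16)&(x<.53))
    rep("bar top",es&(z>.037)&(z<.053)&(s>150 if nm=="top" else s>130)&(H>16))
    rep("deck",es&(z>.012)&(z<.028)&(s<40)&(V>110))
    rep("boxes",(x>.4)&(x<.7)&(y>.15)&(y<.3)&(z>.086)&(z<.094))
    if nm=="top":
        for v,u in((178,262),(225,262),(192,262),(210,262),(220,270),(230,270)):print(hsv[v,u],W[v,u].round(3))
```

```text
top mirror top 244 mean [ 0.483 -0.316  0.17 ] rect [ 0.483 -0.317  0.015  0.129  2.94 ] dir 93.0 z [0.163 0.176]
top notebooks/rack 1159 mean [ 0.482 -0.314  0.088] rect [ 0.483 -0.317  0.124  0.149  3.022] dir 120.1 z [0.056 0.11 ]
top backrest top 229 mean [0.486 0.068 0.121] rect [4.8600e-01 6.8000e-02 1.5900e-01 1.2000e-02 8.0132e+01] dir 80.0 z [0.114 0.126]
top bar top 191 mean [0.528 0.061 0.044] rect [5.2800e-01 6.0000e-02 1.7700e-01 1.2000e-02 8.0066e+01] dir 80.2 z [0.037 0.051]
top deck 2292 mean [0.544 0.071 0.021] rect [ 0.542  0.08   0.231  0.153 79.993] dir 84.5 z [0.014 0.027]
top boxes 333 mean [0.546 0.225 0.09 ] rect [5.4900e-01 2.2400e-01 6.9000e-02 6.9000e-02 7.9886e+01] dir 61.3 z [0.086 0.094]
[ 20   6 134] [ 0.656  0.138 -0.003]
[ 15  13 158] [0.507 0.137 0.021]
[ 21  13 140] [0.609 0.136 0.023]
[105  15 171] [0.552 0.135 0.034]
[ 19  10 195] [0.522 0.113 0.019]
[ 17 111 204] [0.488 0.103 0.121]
scene mirror top 194 mean [ 0.485 -0.317  0.168] rect [ 0.482 -0.316  0.023  0.129  3.594] dir 93.2 z [0.163 0.172]
scene notebooks/rack 1455 mean [ 0.513 -0.307  0.085] rect [ 0.486 -0.316  0.128  0.15   2.791] dir 115.0 z [0.052 0.117]
scene backrest top 241 mean [0.489 0.07  0.118] rect [4.8700e-01 7.0000e-02 1.5800e-01 2.0000e-02 8.0634e+01] dir 79.9 z [0.112 0.122]
scene bar top 145 mean [0.532 0.061 0.043] rect [5.3100e-01 6.3000e-02 1.7500e-01 1.5000e-02 8.0698e+01] dir 80.0 z [0.037 0.048]
scene deck 1456 mean [0.57  0.073 0.019] rect [5.4500e-01 8.0000e-02 2.2700e-01 1.5300e-01 8.3948e+01] dir 89.1 z [0.013 0.026]
scene boxes 173 mean [0.559 0.24  0.089] rect [5.5200e-01 2.3500e-01 5.1000e-02 7.1000e-02 8.2098e+01] dir 158.7 z [0.086 0.093]
```

Call:
move_arm --increments '[[[0, 0, 0.05, 0, 0], [0.01, 0.03, 0.1, 0.1, 0], [0.02, 0.08, 0.12, 0.25, 0], [0.04, 0.13, 0.12, 0.4, 0], [0.06, 0.18, 0.12, 0.55, 0], [0.08, 0.23, 0.12, 0.7, 0], [0.1, 0.28, 0.12, 0.85, 0], [0.12, 0.33, 0.12, 1.0, 0], [0.14, 0.38, 0.12, 1.15, 0], [0.16, 0.43, 0.12, 1.3, 0]]]' --force 40

```text
time: 1.35
ee_pos: [0.4445, -0.1527, 0.3243]
tcp_rot: [[-0.186, 0.983, -0.0], [0.983, 0.186, 0.0], [0.0, -0.0, -1.0]]
ft_force: [0.4, -0.0, -0.2]
finger_gap: 0.503
grip_force: 0.0
```

Call:
move_arm --increments '[[[0.02, 0.05, 0, 0.12, 0], [0.04, 0.1, 0, 0.24, 0], [0.06, 0.15, 0, 0.36, 0], [0.085, 0.2, 0, 0.48, 0], [0.11, 0.25, 0, 0.6, 0], [0.13, 0.29, 0, 0.7, 0], [0.145, 0.325, 0, 0.77, 0], [0.155, 0.343, -0.02, 0.77, 0], [0.155, 0.343, -0.05, 0.77, 0], [0.155, 0.343, -0.08, 0.77, 0]]]'

```text
time: 2.6
ee_pos: [0.5987, 0.188, 0.2418]
tcp_rot: [[-0.814, 0.581, -0.002], [0.581, 0.814, -0.001], [0.001, -0.002, -1.0]]
ft_force: [-0.1, -0.2, 0.7]
finger_gap: 0.494
grip_force: 0.0
```

Run:
```python
from h import *
im,d,c=grab("scene"); W=cloud(d,c); o=get_obs(); R=o["tcp_rot"]
print(o["time"],o["ee_pos"].round(4),R[:,2].round(3),np.arctan2(R[1,1],R[0,1]),o["qpos"].round(3),o["finger_gap"],o["ft_force"].round(1))
cv2.imwrite("pics/s1.png",cv2.resize(im[100:280,300:480],None,fx=3,fy=3)[...,::-1])
```

```text
2.65 [0.5963 0.1873 0.2363] [-0.01  -0.003 -1.   ] 0.9504210824873662 [ 0.219  0.059  1.667 -0.     1.426 -0.732] 0.500339983174884 [-1.5 -0.6 -4. ]
```

View pics/s1.png

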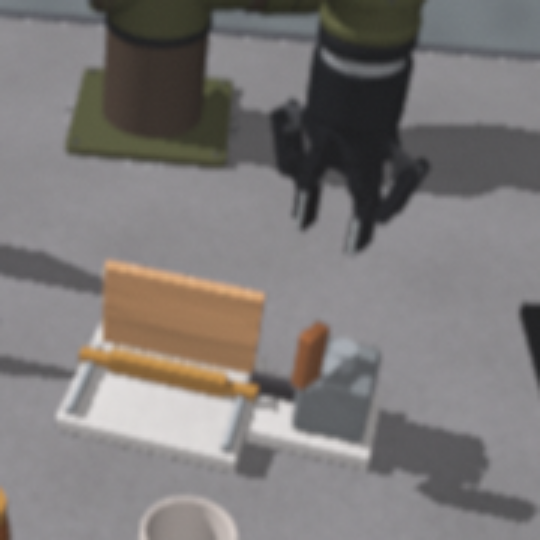

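The gripper is open, upright and above the paddle; in this crop the paddle is at (310,355). Next I go down and close.

Call:
move_arm --increments '[[[0, 0, -0.04, 0, 0], [0, 0, -0.08, 0, 0], [0, 0, -0.105, 0, 0], [0, 0, -0.117, 0, 0], [0, 0, -0.117, 0, 0], [0, 0, -0.117, 0, -1], [0, 0, -0.117, 0, -1], [0, 0, -0.117, 0, -1], [0, 0, -0.117, 0, -1], [0, 0, -0.117, 0, -1]]]' --force 40

```text
time: 3.9
ee_pos: [0.6004, 0.1885, 0.1297]
tcp_rot: [[-0.815, 0.58, 0.003], [0.58, 0.815, 0.0], [-0.002, 0.002, -1.0]]
ft_force: [-0.4, -2.2, 5.8]
finger_gap: 0.173
grip_force: 41.6
```

Run:
```python
import numpy as np
for a0,st,n in((-.618,.18,10),(-2.418,.18,10),(-4.218,.18,10),(-6.018,.18,10)):
    r=[[round(.06*(np.cos(a0-st*k)-np.cos(a0)),4),round(.06*(np.sin(a0-st*k)-np.sin(a0)),4),0,round(-st*k,2),-1] for k in range(1,n+1)];print(r)
```

```text
[[np.float64(-0.007), np.float64(-0.0082), 0, -0.18, -1], [np.float64(-0.0154), np.float64(-0.015), 0, -0.36, -1], [np.float64(-0.0248), np.float64(-0.0202), 0, -0.54, -1], [np.float64(-0.0351), np.float64(-0.0236), 0, -0.72, -1], [np.float64(-0.0457), np.float64(-0.0252), 0, -0.9, -1], [np.float64(-0.0565), np.float64(-0.0248), 0, -1.08, -1], [np.float64(-0.067), np.float64(-0.0224), 0, -1.26, -1], [np.float64(-0.077), np.float64(-0.0183), 0, -1.44, -1], [np.float64(-0.086), np.float64(-0.0124), 0, -1.62, -1], [np.float64(-0.0939), np.float64(-0.005), 0, -1.8, -1]]
[[np.float64(-0.0064), np.float64(0.0087), 0, -0.18, -1], [np.float64(-0.0111), np.float64(0.0184), 0, -0.36, -1], [np.float64(-0.014), np.float64(0.0288), 0, -0.54, -1], [np.float64(-0.015), np.float64(0.0395), 0, -0.72, -1], [np.float64(-0.0141), np.float64(0.0503), 0, -0.9, -1], [np.float64(-0.0113), np.float64(0.0607), 0, -1.08, -1], [np.float64(-0.0066), np.float64(0.0704), 0, -1.26, -1], [np.float64(-0.0003), np.float64(0.0791), 0, -1.44, -1], [np.float64(0.0075), np.float64(0.0866), 0, -1.62, -1], [np.float64(0.016
[... 471 characters left out ...]
 0, -1.44, -1], [np.float64(0.0826), np.float64(-0.027), 0, -1.62, -1], [np.float64(0.0864), np.float64(-0.0371), 0, -1.8, -1]]
[[np.float64(0.0019), np.float64(-0.0106), 0, -0.18, -1], [np.float64(0.0018), np.float64(-0.0214), 0, -0.36, -1], [np.float64(-0.0002), np.float64(-0.032), 0, -0.54, -1], [np.float64(-0.004), np.float64(-0.0421), 0, -0.72, -1], [np.float64(-0.0096), np.float64(-0.0513), 0, -0.9, -1], [np.float64(-0.0167), np.float64(-0.0594), 0, -1.08, -1], [np.float64(-0.0252), np.float64(-0.066), 0, -1.26, -1], [np.float64(-0.0348), np.float64(-0.0711), 0, -1.44, -1], [np.float64(-0.045), np.float64(-0.0743), 0, -1.62, -1], [np.float64(-0.0557), np.float64(-0.0757), 0, -1.8, -1]]
```

Call:
move_arm --increments '[[[-0.007, -0.008, 0, -0.18, -1], [-0.015, -0.015, 0, -0.36, -1], [-0.025, -0.02, 0, -0.54, -1], [-0.035, -0.0235, 0, -0.72, -1], [-0.0455, -0.025, 0, -0.9, -1], [-0.0565, -0.025, 0, -1.08, -1], [-0.067, -0.0225, 0, -1.26, -1], [-0.077, -0.0185, 0, -1.44, -1], [-0.086, -0.0125, 0, -1.62, -1], [-0.094, -0.005, 0, -1.8, -1]]]'

```text
time: 5.15
ee_pos: [0.502, 0.1828, 0.1296]
tcp_rot: [[0.752, 0.659, -0.008], [0.659, -0.752, -0.003], [-0.008, -0.003, -1.0]]
ft_force: [-15.9, -3.4, 16.1]
finger_gap: 0.173
grip_force: 43.4
```

Call:
move_arm --increments '[[[0, 0, 0, 0, -1], [0, 0, 0, 0, 0], [0, 0, 0, 0, 0], [0, 0, 0.04, 0, 0], [0, 0, 0.075, 0.1, 0], [0, 0, 0.075, 0.28, 0], [0, 0, 0.075, 0.46, 0], [0, 0, 0.075, 0.64, 0], [0, 0, 0.075, 0.82, 0], [0, 0, 0.075, 1.0, 0]]]'

```text
time: 6.4
ee_pos: [0.5055, 0.1835, 0.2022]
tcp_rot: [[-0.157, 0.988, -0.0], [0.988, 0.157, 0.0], [0.0, -0.0, -1.0]]
ft_force: [-0.2, 0.8, -0.5]
finger_gap: 0.502
grip_force: 0.0
```

Call:
move_arm --increments '[[[0, 0, 0, 0.18, 0], [0, 0, 0, 0.36, 0], [0, 0, 0, 0.54, 0], [0, 0, 0, 0.72, 0], [0, 0, 0, 0.9, 0], [0, 0, 0, 1.08, 0], [0, 0, 0, 1.26, 0], [0, 0, 0, 1.44, 0], [0, 0, 0, 1.62, 0], [0, 0, 0, 1.8, 0]]]'

```text
time: 7.65
ee_pos: [0.5055, 0.1835, 0.2022]
tcp_rot: [[-0.926, -0.377, -0.0], [-0.377, 0.926, 0.0], [0.0, 0.0, -1.0]]
ft_force: [0.6, 1.2, 0.1]
finger_gap: 0.495
grip_force: 0.0
```

Run:
```python
from h import *
o=get_obs();R=o["tcp_rot"];print(o["ee_pos"].round(4),np.arctan2(R[1,1],R[0,1]),o["qpos"].round(2),o["ft_force"].round(1))
im,d,c=grab("scene");W=cloud(d,c);hsv=cv2.cvtColor(im,cv2.COLOR_RGB2HSV).astype(int)
x,y,z=W[...,0],W[...,1],W[...,2]
m=(hsv[...,0]<16)&(hsv[...,1]>90)&(x>.45)&(x<.65)&(y>.14)&(y<.32)&(z>.12)&(z<.175)
print(m.sum(),W[m].mean(0),cv2.minAreaRect(W[m][:,:2].astype(np.float32)))
```

```text
[0.5055 0.1835 0.2022] 1.9577620714603992 [ 0.25 -0.12  1.9   0.    1.36 -1.71] [0.6 1.2 0.1]
148 [0.51117381 0.1828425  0.1470948 ] ((0.5020427703857422, 0.17107602953910828), (0.05750890448689461, 0.024942630901932716), 66.81631469726562)
```

Call:
move_arm --increments '[[[0, 0, 0, 0.17, 0], [0, 0, -0.02, 0.335, 0], [0, 0, -0.05, 0.335, 0], [0, 0, -0.075, 0.335, 0], [0, 0, -0.075, 0.335, -1], [0, 0, -0.075, 0.335, -1], [0, 0, -0.075, 0.335, -1], [0, 0, -0.075, 0.335, -1], [0, 0, -0.075, 0.335, -1]]]'

```text
time: 8.82
ee_pos: [0.5043, 0.1839, 0.1272]
tcp_rot: [[-0.754, -0.657, -0.002], [-0.657, 0.754, 0.0], [0.001, 0.002, -1.0]]
ft_force: [-4.7, 2.3, -6.4]
finger_gap: 0.174
grip_force: 38.9
```

Call:
move_arm --increments '[[[-0.0065, 0.0085, 0, -0.18, -1], [-0.011, 0.0185, 0, -0.36, -1], [-0.014, 0.029, 0, -0.54, -1], [-0.015, 0.0395, 0, -0.72, -1], [-0.014, 0.05, 0, -0.9, -1], [-0.0115, 0.0605, 0, -1.08, -1], [-0.0065, 0.0705, 0, -1.26, -1], [0, 0.079, 0, -1.44, -1], [0.0075, 0.0865, 0, -1.62, -1], [0.0165, 0.0925, 0, -1.8, -1]]]'

```text
time: 10.07
ee_pos: [0.5194, 0.2792, 0.1272]
tcp_rot: [[-0.462, 0.887, -0.005], [0.887, 0.462, 0.005], [0.007, -0.002, -1.0]]
ft_force: [-8.1, 8.2, -6.5]
finger_gap: 0.18
grip_force: 38.6
```

Call:
move_arm --increments '[[[0.01, 0.004, 0, -0.18, -1], [0.0205, 0.0065, 0, -0.36, -1], [0.031, 0.007, 0, -0.54, -1], [0.042, 0.0055, 0, -0.72, -1], [0.052, 0.0025, 0, -0.9, -1], [0.0615, -0.003, 0, -1.08, -1], [0.07, -0.0095, 0, -1.26, -1], [0.077, -0.0175, 0, -1.44, -1], [0.0825, -0.027, 0, -1.62, -1], [0.0865, -0.037, 0, -1.8, -1]]]'

```text
time: 11.32
ee_pos: [0.6079, 0.2408, 0.1272]
tcp_rot: [[0.969, 0.248, -0.002], [0.248, -0.969, 0.004], [-0.001, -0.004, -1.0]]
ft_force: [-4.9, 6.6, -6.4]
finger_gap: 0.171
grip_force: 39.8
```

Call:
move_arm --increments '[[[0, 0, 0, 0, 0], [0, 0, 0, 0, 0], [0, 0, 0.04, 0, 0], [0, 0, 0.075, 0.1, 0], [0, 0, 0.075, 0.28, 0], [0, 0, 0.075, 0.46, 0], [0, 0, 0.075, 0.64, 0], [0, 0, 0.075, 0.82, 0], [0, 0, 0.075, 1.0, 0], [0, 0, 0.075, 1.18, 0]]]'

```text
time: 12.58
ee_pos: [0.6093, 0.2391, 0.2045]
tcp_rot: [[0.125, 0.992, 0.003], [0.992, -0.125, 0.0], [0.001, 0.003, -1.0]]
ft_force: [-0.3, -0.6, -0.1]
finger_gap: 0.502
grip_force: 0.0
```

Call:
move_arm --increments '[[[0, 0, 0, 0.18, 0], [0, 0, 0, 0.36, 0], [0, 0, 0, 0.54, 0], [0, 0, 0, 0.72, 0], [0, 0, 0, 0.9, 0], [0, 0, 0, 1.08, 0], [0, 0, 0, 1.26, 0], [0, 0, 0, 1.44, 0], [0, 0, 0, 1.62, 0], [0, 0, 0, 1.8, 0]]]'

```text
time: 13.82
ee_pos: [0.6093, 0.2391, 0.2045]
tcp_rot: [[-0.995, -0.103, 0.003], [-0.103, 0.995, 0.0], [-0.003, -0.0, -1.0]]
ft_force: [-0.5, 0.3, -0.1]
finger_gap: 0.498
grip_force: 0.0
```

Call:
move_arm --increments '[[[0, 0, 0, 0.16, 0], [0, 0, -0.03, 0.16, 0], [0, 0, -0.06, 0.16, 0], [0, 0, -0.075, 0.16, 0], [0, 0, -0.075, 0.16, -1], [0, 0, -0.075, 0.16, -1], [0, 0, -0.075, 0.16, -1], [0, 0, -0.075, 0.16, -1], [0, 0, -0.075, 0.16, -1]]]'

```text
time: 14.95
ee_pos: [0.6089, 0.2396, 0.1289]
tcp_rot: [[-0.967, -0.253, 0.002], [-0.253, 0.967, 0.001], [-0.002, 0.001, -1.0]]
ft_force: [-0.8, 3.8, 0.8]
finger_gap: 0.172
grip_force: 40.8
```

Run:
```python
from h import *
D=dict(zip("id",grab("scene")[:2]));W=cloud(D["d"],camera_model("scene"));hsv=cv2.cvtColor(D["i"],cv2.COLOR_RGB2HSV).astype(int);x,y,z=W[...,0],W[...,1],W[...,2]
m=(x>.4)&(x<.65)&(y>-.1)&(y<.19)&(z>.037)&(z<.053)&(hsv[...,1]>130)&(hsv[...,0]>16)
P=W[m];r=cv2.minAreaRect(P[:,:2].astype(np.float32));p=P.mean(0)
print(m.sum(),p,r,"easel x",(p[0]-.492)*.985-(p[1]-.067)*.174)
o=get_obs();R=o["tcp_rot"];print(np.arctan2(R[1,1],R[0,1]),o["qpos"].round(2))
```

```text
158 [0.55567118 0.05825471 0.0425335 ] ((0.5548211336135864, 0.06083923950791359), (0.16978773474693298, 0.0160154290497303), 80.6888656616211) easel x 0.06423779389914024
1.8269294987278846 [ 0.29  0.19  1.71  0.    1.24 -1.53]
```

Call:
move_arm --increments '[[[0.002, -0.0105, 0, -0.18, -1], [0.002, -0.0215, 0, -0.36, -1], [0, -0.032, 0, -0.54, -1], [-0.004, -0.042, 0, -0.72, -1], [-0.0095, -0.0515, 0, -0.9, -1], [-0.0165, -0.0595, 0, -1.08, -1], [-0.0165, -0.0595, 0, -1.08, -1]]]'

```text
time: 15.88
ee_pos: [0.5905, 0.18, 0.1288]
tcp_rot: [[-0.679, 0.734, -0.002], [0.734, 0.679, 0.001], [0.002, -0.001, -1.0]]
ft_force: [-6.5, 4.0, 3.7]
finger_gap: 0.174
grip_force: 40.0
```

Call:
move_arm --increments '[[[-0.0055, -0.0045, 0, -0.12, -1], [-0.0115, -0.0085, 0, -0.24, -1], [-0.018, -0.0115, 0, -0.36, -1], [-0.018, -0.0115, 0, -0.36, -1]]]'

```text
time: 16.38
ee_pos: [0.5772, 0.1712, 0.1291]
tcp_rot: [[-0.382, 0.924, 0.011], [0.924, 0.382, 0.006], [0.002, 0.012, -1.0]]
ft_force: [10.8, 13.6, -5.3]
finger_gap: 0.177
grip_force: 58.0
```

Call:
move_arm --increments '[[[-0.005, -0.002, 0, -0.09, -1], [-0.005, -0.002, 0, -0.09, -1], [-0.005, -0.002, 0, -0.09, -1]]]'

```text
time: 16.75
ee_pos: [0.5765, 0.1722, 0.1295]
tcp_rot: [[-0.298, 0.954, 0.021], [0.955, 0.297, 0.013], [0.006, 0.024, -1.0]]
ft_force: [26.1, 22.6, -14.9]
finger_gap: 0.176
grip_force: 86.4
```

Run:
```python
from h import *
D=dict(zip("id",grab("scene")[:2]));W=cloud(D["d"],camera_model("scene"));hsv=cv2.cvtColor(D["i"],cv2.COLOR_RGB2HSV).astype(int);x,y,z=W[...,0],W[...,1],W[...,2]
m=(x>.4)&(x<.65)&(y>-.1)&(y<.19)&(z>.037)&(z<.053)&(hsv[...,1]>130)&(hsv[...,0]>16)
P=W[m];r=cv2.minAreaRect(P[:,:2].astype(np.float32));p=P.mean(0)
print(m.sum(),p,r,"easel x",(p[0]-.492)*.985-(p[1]-.067)*.174)
```

```text
151 [0.56182829 0.06004835 0.04306191] ((0.5609051585197449, 0.056279927492141724), (0.17512422800064087, 0.015196217224001884), 79.90045166015625) easel x 0.06999045030447695
```

The crank is at its stop: the tool stalled under load, and the bar is at about 67 mm from the backrest. Next is the mirror.

Call:
move_arm --increments '[[[0.005, 0.002, 0, 0.09, -1], [0.005, 0.003, 0, 0.09, 0], [0.005, 0.003, 0, 0.09, 0], [0.005, 0.003, 0.05, 0.09, 0], [0.005, 0, 0.1, 0, 0], [0, -0.03, 0.15, -0.1, 0], [-0.01, -0.08, 0.19, -0.2, 0], [-0.02, -0.13, 0.19, -0.245, 0], [-0.03, -0.18, 0.19, -0.245, 0], [-0.04, -0.23, 0.19, -0.245, 0]]]'

```text
time: 18.05
ee_pos: [0.5278, -0.0662, 0.318]
tcp_rot: [[-0.051, 0.999, 0.0], [0.999, 0.051, -0.001], [-0.001, 0.0, -1.0]]
ft_force: [0.1, -0.2, 1.2]
finger_gap: 0.5
grip_force: 0.0
```

Call:
move_arm --increments '[[[-0.01, -0.05, 0, 0, 0], [-0.02, -0.1, 0, 0, 0], [-0.03, -0.15, 0, 0, 0], [-0.04, -0.2, 0, 0, 0], [-0.046, -0.235, 0, 0, 0], [-0.046, -0.252, 0, 0, 0], [-0.046, -0.252, -0.04, 0, 0], [-0.046, -0.252, -0.08, 0, 0], [-0.046, -0.252, -0.08, 0, 0]]]'

```text
time: 19.18
ee_pos: [0.481, -0.3141, 0.2336]
tcp_rot: [[-0.052, 0.999, -0.006], [0.999, 0.052, 0.005], [0.005, -0.006, -1.0]]
ft_force: [-0.2, -0.1, -0.1]
finger_gap: 0.504
grip_force: 0.0
```

Run:
```python
from h import *
o=get_obs();R=o["tcp_rot"];print(o["ee_pos"].round(4),np.arctan2(R[1,1],R[0,1]),o["ft_force"].round(1),o["qpos"].round(2))
im,d,c=grab("scene");W=cloud(d,c);x,y,z=W[...,0],W[...,1],W[...,2]
m=(x>.44)&(x<.54)&(y>-.4)&(y<-.23)&(z>.163)&(z<.18);print(m.sum(),W[m].mean(0))
cv2.imwrite("pics/s2.png",cv2.resize(im[100:280,150:480],None,fx=2.4,fy=2.4)[...,::-1])
```

```text
[ 0.481  -0.3141  0.2336] 0.05249121393921967 [-0.2 -0.1 -0.1] [-0.67 -0.05  1.78 -0.    1.42 -0.72]
190 [ 0.48483598 -0.31590821  0.16800212]
```

View pics/s2.png

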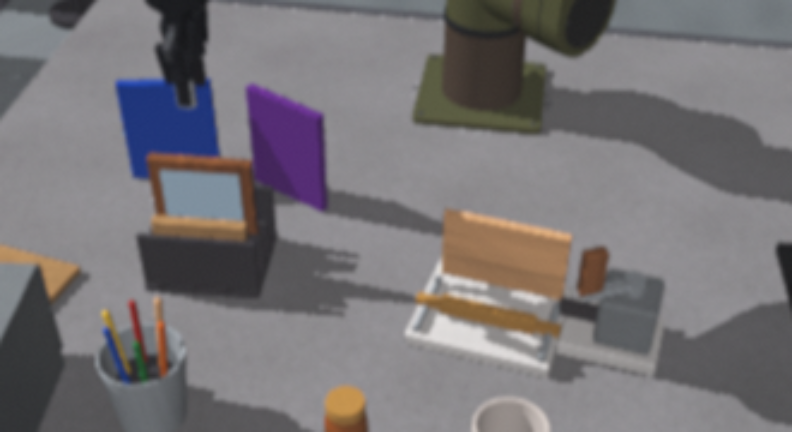

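The gripper is above the mirror (frame top at about (200,160) in the crop), and the bar is fully out. Descending to grip.

Call:
move_arm --increments '[[[0.001, 0, -0.04, 0, 0], [0.001, 0, -0.08, 0, 0], [0.001, 0, -0.1, 0, 0], [0.001, 0, -0.108, 0, 0], [0.001, 0, -0.108, 0, 0], [0.001, 0, -0.108, 0, -1], [0.001, 0, -0.108, 0, -1], [0.001, 0, -0.108, 0, -1], [0.001, 0, -0.108, 0, -1], [0.001, 0, -0.108, 0, -1]]]' --force 60

```text
time: 20.48
ee_pos: [0.4848, -0.3168, 0.1317]
tcp_rot: [[-0.052, 0.999, 0.002], [0.999, 0.052, -0.002], [-0.002, 0.002, -1.0]]
ft_force: [-0.7, -0.6, 6.4]
finger_gap: 0.143
grip_force: 61.4
```

Call:
move_arm --increments '[[[0, 0, 0.015, 0, -1], [0, 0, 0.03, 0, -1], [0, 0, 0.05, 0, -1], [0, 0, 0.07, 0, -1], [0, 0, 0.1, 0, -1], [0, 0, 0.13, 0, -1], [0, 0, 0.14, 0, -1], [0, 0, 0.14, 0, -1]]]'

```text
time: 21.48
ee_pos: [0.4841, -0.3162, 0.2707]
tcp_rot: [[-0.052, 0.999, 0.001], [0.999, 0.052, -0.001], [-0.001, 0.001, -1.0]]
ft_force: [-0.8, 0.6, -3.8]
finger_gap: 0.141
grip_force: 60.2
```

Run:
```python
from h import *
o=get_obs();R=o["tcp_rot"];print(o["ee_pos"].round(4),np.arctan2(R[1,1],R[0,1]),o["ft_force"].round(1),o["finger_gap"],o["grip_force"])
im,d,c=grab("scene")
cv2.imwrite("pics/s3.png",cv2.resize(im[60:260,150:480],None,fx=2.4,fy=2.4)[...,::-1])
W=cloud(d,c);x,y,z=W[...,0],W[...,1],W[...,2]
hsv=cv2.cvtColor(im,cv2.COLOR_RGB2HSV).astype(int)
m=(x>.46)&(x<.52)&(y>-.42)&(y<-.2)&(z>.14)&(hsv[...,0]<16)&(hsv[...,1]>90);P=W[m];print(m.sum(),P.min(0),P.max(0),np.percentile(P,[2,98],axis=0))
A=np.c_[P[:,1:],np.ones(len(P))];print(np.linalg.lstsq(A,P[:,0],rcond=None)[0])
```

```text
[ 0.4841 -0.3162  0.2707] 0.0520532251363987 [-0.8  0.6 -3.8] 0.14123270069985205 60.24762153625488
562 [ 0.47585597 -0.37996309  0.15004442] [ 0.50072438 -0.2507069   0.31175416] [[ 0.48106303 -0.37738507  0.15410057]
 [ 0.49619442 -0.25166326  0.30974918]]
[-0.04799397 -0.00192218  0.47459407]
```

View pics/s3.png

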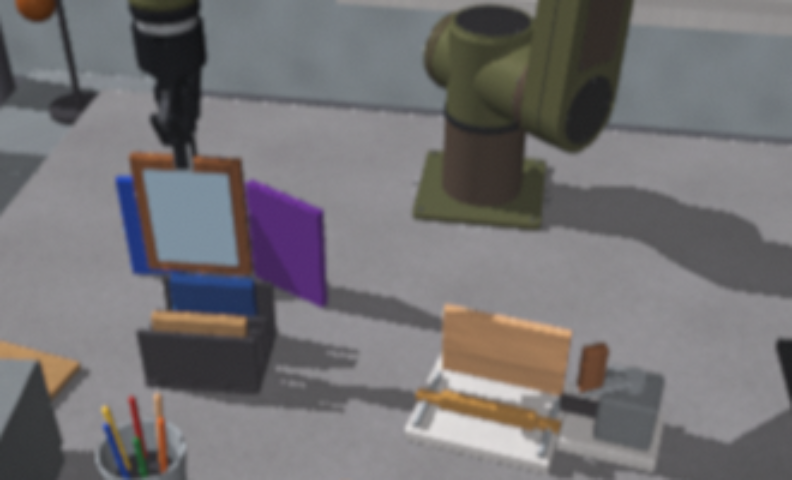

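The mirror is held upright, lower edge at about z 0.15, with its glass towards the camera. Carrying it over the easel.

Call:
move_arm --increments '[[[0.005, 0.02, 0.01, 0, -1], [0.01, 0.06, 0.02, -0.03, -1], [0.018, 0.11, 0.02, -0.07, -1], [0.026, 0.16, 0.02, -0.11, -1], [0.034, 0.21, 0.02, -0.15, -1], [0.042, 0.26, 0.02, -0.19, -1], [0.05, 0.31, 0.02, -0.2265, -1], [0.055, 0.35, 0.02, -0.2265, -1], [0.057, 0.374, 0.02, -0.2265, -1], [0.057, 0.374, 0.02, -0.2265, -1]]]'

```text
time: 22.78
ee_pos: [0.54, 0.0605, 0.2889]
tcp_rot: [[0.17, 0.985, -0.002], [0.985, -0.17, 0.0], [0.0, -0.002, -1.0]]
ft_force: [0.7, -0.6, -2.6]
finger_gap: 0.143
grip_force: 60.2
```

Call:
move_arm --increments '[[[0, 0, -0.04, 0, -1], [0, 0, -0.07, 0, -1], [0, 0, -0.095, 0, -1], [0, 0, -0.11, 0, -1], [0, 0, -0.11, 0, -1]]]'

```text
time: 23.4
ee_pos: [0.5398, 0.0578, 0.1783]
tcp_rot: [[0.174, 0.985, -0.003], [0.985, -0.174, -0.0], [-0.001, -0.003, -1.0]]
ft_force: [-0.7, 0.1, -2.8]
finger_gap: 0.144
grip_force: 60.2
```

```bash
cat > ck.py <<'E'
from h import *
import sys
o=get_obs();R=o["tcp_rot"];print(o["time"],o["ee_pos"].round(4),np.arctan2(R[1,1],R[0,1]),o["ft_force"].round(1),o["finger_gap"])
im,d,c=grab("scene")
cv2.imwrite("pics/%s.png"%sys.argv[1],cv2.resize(im[110:270,290:450],None,fx=3.5,fy=3.5)[...,::-1])
W=cloud(d,c);q=W[...,:2]-[.492,.067]
ex=q@[.985,-.174];ey=q@[.174,.985];z=W[...,2]
hsv=cv2.cvtColor(im,cv2.COLOR_RGB2HSV).astype(int)
b=(abs(ey)<.06)&(ex>.04)&(ex<.1)&(z>.037)&(z<.053)&(hsv[...,1]>130)&(hsv[...,0]>16)
print("bar",b.sum(),np.percentile(ex[b],[5,50,95]))
m=(abs(ey)<.12)&(ex>-.08)&(ex<.1)&(z>.06)&(z<.26)&(hsv[...,0]<16)&(hsv[...,1]>120)&(hsv[...,2]<190)&~b
r=cv2.connectedComponentsWithStats(m.astype(np.uint8));k=1+np.argmax(r[2][1:,4]);m=r[1]==k
P=np.c_[ex[m],ey[m],z[m]];print("frame",m.sum(),np.percentile(P,[3,50,97],axis=0).round(4));A=np.c_[P[:,1:],np.ones(len(P))]
s=np.linalg.lstsq(A,P[:,0],rcond=None)[0];print("slopes y,z,c",s.round(3),"lean",np.arctan(-s[1]))
E
python3 ck.py s4
```

```text
23.4 [0.5398 0.0578 0.1783] -0.17484211725065116 [-0.7  0.1 -2.8] 0.1440676530109012
bar 136 [0.06307411 0.07029937 0.07535093]
frame 223 [[0.0466 0.0168 0.075 ]
 [0.0544 0.056  0.1806]
 [0.0583 0.0632 0.2179]]
slopes y,z,c [0.056 0.003 0.051] lean -0.0034994789636694987
```

View pics/s4.png

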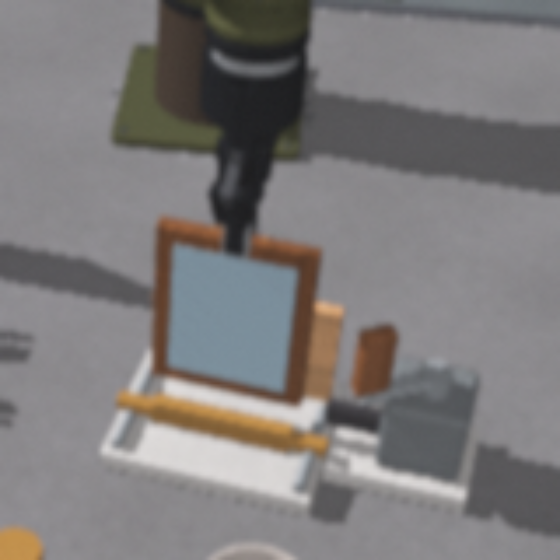

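The mirror is upright over the deck behind the bar, about 5–8 mm short of the bar face and 58 mm up. I'll shift it 2.5 mm towards the bar and lower it.

Call:
move_arm --increments '[[[0.0025, -0.0005, -0.01, 0, -1], [0.0025, -0.0005, -0.02, 0, -1], [0.0025, -0.0005, -0.028, 0, -1], [0.0025, -0.0005, -0.033, 0, -1], [0.0025, -0.0005, -0.036, 0, -1], [0.0025, -0.0005, -0.0375, 0, -1], [0.0025, -0.0005, -0.0375, 0, -1], [0.0025, -0.0005, -0.0375, 0, -1]]]' --force 40

```text
time: 24.45
ee_pos: [0.5435, 0.0575, 0.1425]
tcp_rot: [[0.174, 0.985, 0.001], [0.985, -0.174, -0.0], [0.0, 0.001, -1.0]]
ft_force: [0.6, 0.7, -3.3]
finger_gap: 0.138
grip_force: 60.2
```

```bash
python3 ck.py s5
```

```text
24.45 [0.5435 0.0575 0.1425] -0.17446850923139873 [ 0.6  0.7 -3.3] 0.1381304134770753
bar 143 [0.06188454 0.06954835 0.07441558]
frame 193 [[0.0501 0.0159 0.0679]
 [0.0584 0.056  0.1628]
 [0.062  0.0641 0.1819]]
slopes y,z,c [ 0.029 -0.009  0.057] lean 0.009271479718778503
```

Call:
move_arm --increments '[[[-0.001, 0, -0.001, 0, -1], [-0.001, 0, -0.002, 0, -1], [-0.001, 0, -0.003, 0, -1], [-0.001, 0, -0.003, 0, -1]]]'

```text
time: 25.0
ee_pos: [0.5437, 0.0577, 0.1416]
tcp_rot: [[0.174, 0.985, 0.003], [0.985, -0.174, 0.0], [0.001, 0.003, -1.0]]
ft_force: [-0.4, 0.3, 5.4]
finger_gap: 0.147
grip_force: 61.4
```

Contact with the deck. Next I loosen the fingers slightly, then ease the mirror back.

Call:
move_arm --increments '[[[0, 0, 0.001, 0, -0.5], [0, 0, 0.001, 0, -0.5], [0, 0, 0.001, 0, -0.5], [-0.005, 0.001, 0.001, 0, -0.5], [-0.01, 0.002, 0.001, 0, -0.45], [-0.015, 0.0025, 0.001, 0, -0.4], [-0.02, 0.0035, 0.001, 0, -0.35], [-0.02, 0.0035, 0.001, 0, -0.35]]]'

```text
time: 26.0
ee_pos: [0.522, 0.0611, 0.1402]
tcp_rot: [[0.173, 0.985, 0.0], [0.985, -0.173, 0.0], [0.0, 0.0, -1.0]]
ft_force: [-0.5, -0.3, -0.1]
finger_gap: 0.325
grip_force: 0.0
```

```bash
python3 ck.py s6
```

```text
26.0 [0.522  0.0611 0.1402] -0.1743070904269245 [-0.5 -0.3 -0.1] 0.3248393492486979
bar 137 [0.06194237 0.0701481  0.07475589]
frame 202 [[0.0256 0.0154 0.0716]
 [0.0386 0.0563 0.1526]
 [0.0507 0.0642 0.1808]]
slopes y,z,c [ 0.056 -0.152  0.058] lean 0.15123836448073327
```

View pics/s6.png

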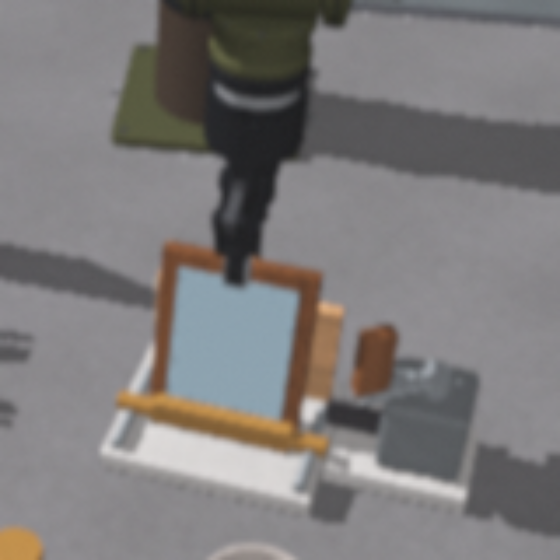

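The mirror is tilting back as planned (lean about 0.15) with its foot behind the bar. Continuing.

Call:
move_arm --increments '[[[-0.005, 0.001, 0, 0, -0.3], [-0.01, 0.002, 0, 0, -0.2], [-0.015, 0.0025, 0, 0, -0.1], [-0.02, 0.0035, 0, 0, 0], [-0.025, 0.0045, 0, 0, 0], [-0.03, 0.005, 0, 0, 0], [-0.034, 0.006, 0, 0, 0], [-0.038, 0.0065, 0, 0, 0.1], [-0.038, 0.0065, 0, 0, 0.2]]]'

```text
time: 27.18
ee_pos: [0.4842, 0.0675, 0.1403]
tcp_rot: [[0.174, 0.985, 0.0], [0.985, -0.174, -0.0], [0.0, 0.0, -1.0]]
ft_force: [0.4, 0.3, 0.0]
finger_gap: 0.601
grip_force: 0.0
```

```bash
python3 ck.py s7
```

```text
27.175 [0.4842 0.0675 0.1403] -0.1744208553365599 [0.4 0.3 0. ] 0.6009432398460531
bar 136 [0.06093085 0.06884636 0.07433602]
frame 201 [[-0.0101  0.0149  0.0639]
 [ 0.0072  0.0568  0.1337]
 [ 0.0391  0.064   0.1712]]
slopes y,z,c [ 0.004 -0.438  0.066] lean 0.413242906622488
```

View pics/s7.png

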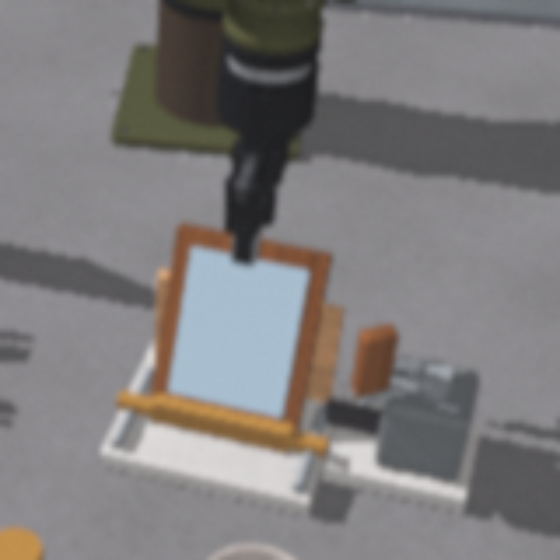

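The mirror leans on the backrest (lean about 0.41) with its foot at the bar. Opening and retreating straight up.

Call:
move_arm --increments '[[[0, 0, 0, 0, 0.6], [0, 0, 0, 0, 0.6], [0, 0, 0.02, 0, 0.6], [0, 0, 0.06, 0, 0.6], [0, 0, 0.11, 0, 0.6], [-0.04, 0, 0.16, 0, 0.6], [-0.08, 0, 0.18, 0, 0.6], [-0.1, 0, 0.18, 0, 0.6]]]'

```text
time: 28.22
ee_pos: [0.3841, 0.0676, 0.3235]
tcp_rot: [[0.173, 0.985, 0.006], [0.985, -0.173, 0.0], [0.001, 0.006, -1.0]]
ft_force: [0.5, -0.1, -0.8]
finger_gap: 0.801
grip_force: 0.0
```

```bash
python3 ck.py s8
python3 - <<'E'
from h import *
for nm in("scene","top"):
    im,d,c=grab(nm);W=cloud(d,c);q=W[...,:2]-[.492,.067];ex=q@[.985,-.174];ey=q@[.174,.985];z=W[...,2]
    m=(ey>-.055)&(ey<.055)&(ex>-.06)&(ex<.06)&(z>.06 if nm=="scene" else z>.07)&(z<.16)
    P=np.c_[ex,ey,z].reshape(-1,3)[m.ravel()]
    for _ in range(4):
        A=np.c_[P[:,1:],np.ones(len(P))];s=np.linalg.lstsq(A,P[:,0],rcond=None)[0];r=P[:,0]-A@s;P=P[abs(r)<2*r.std()+1e-4]
    n=np.array([1,-s[0],-s[1]]);n/=np.linalg.norm(n)
    print(nm,len(P),s.round(3),"lean",np.arctan(-s[1]).round(3),"front x at deck",s[2]+s[1]*.026,"edge dist to front plane",n@np.array([0,0,.12])-n[0]*s[2])
    M=(ey>-.12)&(ey<.12)&(ex>-.06)&(ex<.06)&(z>.14)&(z<.18);print("y range",np.percentile(ey[M],[1,99]),"z top",np.percentile(z[M],99))
E
```

```text
28.225 [0.3841 0.0676 0.3235] -0.17438138888734953 [ 0.5 -0.1 -0.8] 0.800715059070424
bar 132 [0.06126917 0.06870763 0.07458499]
frame 411 [[-0.011  -0.0641  0.0649]
 [ 0.0052  0.0095  0.138 ]
 [ 0.0388  0.0634  0.171 ]]
slopes y,z,c [ 0.005 -0.44   0.066] lean 0.41490464709150654
 ** On entry to DLASCL parameter number  4 had an illegal value
 ** On entry to DLASCL parameter number  4 had an illegal valueTraceback (most recent call last):
  File "<stdin>", line 7, in <module>
    x, resids, rank, s = _umath_linalg.lstsq(a, b, rcond,
                         ~~~~~~~~~~~~~~~~~~~^^^^^^^^^^^^^
                                             signature=signature)
                                             ^^^^^^^^^^^^^^^^^^^^
    raise LinAlgError("SVD did not converge in Linear Least Squares")
numpy.linalg.LinAlgError: SVD did not converge in Linear Least Squares
```

View pics/s8.png

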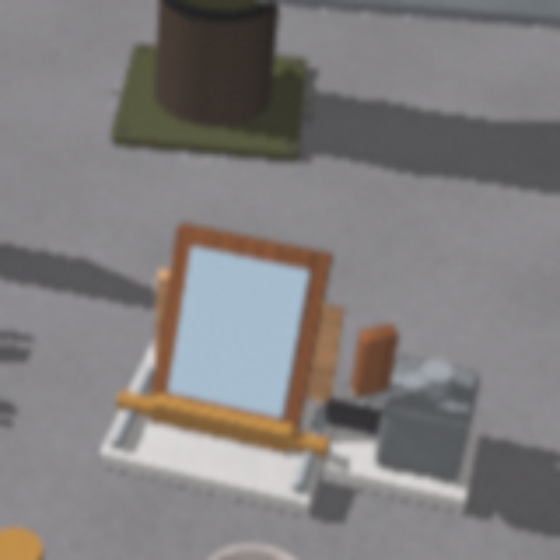

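The mirror stands free and leans stably, roughly centred, with the gripper clear. One lean check before handing in.

Run:
```python
from h import *
for nm in("scene","top"):
    Q=[]
    for _ in range(2):
        im,d,c=grab(nm);W=cloud(d,c);q=W[...,:2]-[.492,.067];ex=q@[.985,-.174];ey=q@[.174,.985];z=W[...,2]
        m=(abs(ey)<.055)&(abs(ex-(.066-.44*z))<.012)&(z>.06)&(z<.158); Q.append(np.c_[ex[m],ey[m],z[m]])
    P=np.vstack(Q);n=np.linalg.svd(P-P.mean(0),full_matrices=0)[2][2];n*=np.sign(n[0])
    print(nm,len(P),"n",n.round(3),"lean",np.arcsin(n[2]).round(3),"yaw",(n[1]/n[0]).round(3),"top edge behind front",(n@(np.array([0,0,.12])-P.mean(0))).round(4))
    M=(abs(ey)<.12)&(abs(ex-(.066-.44*z))<.012)&(z>.13)&(z<.18);print("y",np.percentile(ey[M],[1,99]).round(3),"ztop",np.percentile(z[M],98).round(3))
```

```text
scene 2648 n [0.912 0.002 0.411] lean 0.423 yaw 0.002 top edge behind front -0.0134
y [-0.064  0.064] ztop 0.171
top 1055 n [0.912 0.001 0.41 ] lean 0.422 yaw 0.001 top edge behind front -0.0147
y [-0.065  0.062] ztop 0.175
```

Both views agree: lean 0.42, yaw error about 0, centred, and the backrest edge 14 mm behind the glass plane, so the back is in contact. Handing in.

```bash
python3 -c "
from bench import *
print(close_job())"
```

```text
the job is handed in; nothing more can be done
None
```

I wound the crank to its stop and leaned the mirror on the easel, glass outward, centred, at about 0.42 rad. The gripper is clear, the mug, pencil pot and scent jar were not touched, and the job is handed in (no verdict was returned).

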